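Load the slide box into the scanner dock by feel

TASK

Load the slide box into the dock: push it along the desk into the hood, gently, until you feel it come up against the hidden stop inside, and leave it there; the stop is stiff but gives way if you go on pushing, so do not drive it back by as much as a centimetre. Then fold the hold-down flap over until its foot rests on the box's lid, and let go. Keep the box flat on the desk, and leave the two small bottles and the mouse beside the dock where they stand.

Things in the scene. Friction and masses are not known exactly. Their poses are not given: they have to be found in the camera images.
- dock: White metal hood, fixed. Origin: on the desk, middle of the hood's mouth; x points into the hood, y left, z up. Hood x = 0 to 146 mm, inside 88 mm wide, 66 mm high; walls 6 mm; roof top z = 72 mm. Two guide rails 28 mm high flare out from the mouth to x = -56 mm, 142 mm apart there. A hidden stop on the centre line meets the box's front 52 to 94 mm inside the mouth, different every time.
- box_centre (a point): Centre (29 mm above the desk) of the closed blue slide box with clear lid, loose: 150 mm along its x axis, 80 mm wide, 58 mm high, 0.18 to 0.31 kg, sliding drag 1 to 2.5 N (a little jolt more as it starts). It stands before the mouth, front end 30 to 50 mm short of it, its x axis pointing into the hood within 0.1 rad, up to 6 mm off to the side.
- stop_pin (a joint): Light spring pin on the face of the hidden stop: 0 m free, about 0.005 m when the box has come up against the stop's block. It pushes back with 0.6 N, less than the box's drag, so the box stays where it is left. Home: pressed more than 0.003 m.
- stop_block (a joint): Hidden stop block behind the pin, on a stiff friction slide: 0 m at the start; resistance rises by about 12 N when the box bears on it, and if pushed on it creeps back (up to 0.025 m) and does not return. It must stay below 0.010 m.
- flap (a joint): Hinge of the hold-down flap over the mouth, axis along dock y at dock x = 4 mm, z = 79 mm. 0 rad: upright; grows as it folds forward over the box (towards dock -x); 1.57: level; about 1.73 with its foot on the lid. Stiff (0.06 N m of friction): stays where it is left, must be pushed all the way down. Starts at 0 to 0.3.
- flap_edge (a point): Middle of the free edge of the flap. The flap is an aluminium plate 70 mm wide along the hinge, 64 mm from hinge to free edge, 4 mm thick, smooth on one face, with a rubber foot on the side that comes down on the box.
- dropper_bottle: White dropper bottle, 28 mm across, 69 mm high, standing loose just left of the hood; origin under its centre. Bystander.
- stain_bottle: Amber bottle with black cap, 44 mm across, 90 mm high, standing loose to the right of the dock; origin under its centre. Bystander.
- mouse: Black computer mouse 104 x 60 x 37 mm, loose, to the right of the dock; origin under its centre. Bystander.

How it is judged:
By the outcome, as a careful person would: the job done as asked, in the order asked, and still so for the second after the job is handed in, with the robot touching nothing.
It also fails if it takes over 56 s, if anything falls off the work surface, if the arm or the gripper's body presses on something with over 40 N, if the wrist force passes 120 N, or if a joint passes its speed limit or range.

ROBOT

A 6-joint arm with a two-finger parallel gripper is mounted at the origin on a cart in front of the work surface, level with it; the furniture and walls round the work are solid. World frame = base frame: x ahead of the robot, y to its left, z up, the work surface at z = 0. Lengths are in mm, angles in rad, forces in N, time in s.
With the tool pointing down it reaches from about 300 to 775 mm from the base axis. Payload 14.6 kg.
Tool frame: the origin (TCP) lies at the centre of the arm's flange, where the gripper is bolted on; the fingertips stand 173 mm ahead of it and the grasp point (between the pads) lies env.grip_point_offset ahead of it (env.grip_point_offset is the distance from the TCP to the grasp point, in mm); z points along the fingers, y is the line along which they close (so a half turn about z gives the same grasp; the last joint's range is limited). The gripper opens to 85 mm and grips with 20 to 120 N. Pads are 22 mm wide; open, the fingers measure 114 mm over their backs; the gripper's body (76 mm by 85 mm) begins 54 mm behind the grasp point. The pads swing forward as they close: fully open they stand 13 mm farther back than shut.
Start: joints at [1.11, 0.3, 1.521, -0, 1.321, -0.067], TCP at [211.032, 507.894, 404.681] pointing down, gripper open.
Joint ranges: [-3.03, 3.03], [-0.79, 2.21], [0.23, 2.52], [-1.04, 4.18], [0, 3.07], [-2.55, 2.55]. Speed limits (rad/s): [2.22, 2.22, 2.57, 3.14, 3.14, 3.14].

INTERFACE

Orientations are given as a unit quaternion [w, x, y, z].
In Python, from cell import env gives the robot as it stands.
- The arm moves only by the tool apply_moves, never from a script. Its argument "plan" is a list of rows, each an object with "hand": the gripper's target within -1 to 1 (shut at 1, half-way at 0, fully open at -1); "delta_pos": the shift along the tool's x, y, z in m, a list of three; "spin": the turn about the tool's z in rad. A call has exactly 8 rows; each row shifts and turns the commanded pose from where the row before left it, along the tool's axes as they then stand; what a row does not reach is not made up. A row lasts 1/8 s, in which the tool goes at most 62.5 mm and 10.7 degrees, less where a joint would pass 70% of its speed; a pose out of reach is approached as far as the arm can. A call with a gripper value outside its range is refused whole. The fingers move at their own pace and stop on an object; "force" is the grip in N (left out, the last holds). Time passes only in rows, so rows that do not move let the fingers close, or fill a call up. It gives the time, the measured TCP pose, the force, the opening and the grip force at its end, in the units of the state.
- env.sense(): the state, without advancing time (a new reading comes with each control period).
- env.get_image(name): name is "scene" or "top"; returns a dict with "frame" (384x512x3 uint8, red, green, blue), "z_map" (384x512 float32, mm along the optical axis (not along the pixel's ray), 0 where there is no reading), "mtx" (3x3 intrinsics, pixels), "world_from_camera" (4x4, takes a point from camera to world coordinates). Camera axes: x right, y down, z forward; pixel columns grow to the right and rows downward; lengths in mm; the calibration is good to about 2 mm. A picture is of the moment at which its call begins.
- env.finish_job(): hands the job in; it is judged then, once.
The state is a dict: "t": time; "qpos": joint angles; "qd": joint speeds; "effort": joint torques, N m; "eef_pos": TCP position; "orientation": TCP orientation; "contact_force": force on the tool from outside, world axes, zero at the start; "torque": the same for the moment, N m; "gripper_width": finger opening in mm; "finger_force": force on a finger pad.
Only numpy, scipy, OpenCV 4.12 (cv2) and the standard library are available. Lean on these libraries where they do the work, as an engineer would, in place of code of your own. Each camera call takes 0.05 s, during which the arm holds its last target. There are 200 camera calls.

## Working session

There is one attempt and no reset: what is moved stays moved. The work goes in short steps, Python scripts to look and compute and a tool call to move; the robot and the scene stay as the last step left them, time stands still between calls to the robot, and variables do not carry over. Pictures are saved under pics/ and viewed, at most 10 in all, crops included, and the job is handed in when it is done.

Besides the shell and the picture viewer there is one more tool, called after "Emit:" by a JSON object that holds its "method" and its "body", one argument or row to a line. apply_moves: Moves the arm, as the interface text tells. Its arguments: {"type":"object","properties":{"plan":{"type":"array","items":{"type":"object","properties":{"hand":{"type":"number"},"delta_pos":{"type":"array","items":{"type":"number"}},"spin":{"type":"number"}}}},"force":{"type":"number"}},"required":["plan"]}

```bash
mkdir -p pics
python3 - <<'E'
from cell import env
import cv2,numpy as np
s=env.sense();print({k:np.round(v,3).tolist() for k,v in s.items()},env.grip_point_offset)
for n in("scene","top"):
    d=env.get_image(n);np.savez(f"pics/{n}0.npz",**d);cv2.imwrite(f"pics/{n}0.png",d["frame"][:,:,::-1])
    print(n,d["mtx"].round(1).tolist(),d["world_from_camera"].round(3).tolist())
E
```

```text
{'t': 0.0, 'qpos': [1.11, 0.301, 1.522, -0.0, 1.321, -0.067], 'qd': [0.001, 0.0, 0.001, 0.001, -0.0, 0.001], 'effort': [-0.0, -54.351, -36.179, -0.0, 0.004, 0.0], 'eef_pos': [211.04, 507.87, 404.099], 'orientation': [-0.0, 0.196, 0.981, -0.001], 'contact_force': [-0.21, 0.509, -0.046], 'torque': [-0.017, -0.027, -0.045], 'finger_force': 0.0, 'gripper_width': 85.219} 154.70000000000002
scene [[410.8, 0.0, 259.9], [0.0, 410.8, 187.1], [0.0, 0.0, 1.0]] [[-0.818, -0.325, 0.474, 146.482], [-0.575, 0.463, -0.674, 193.056], [-0.0, -0.824, -0.566, 616.65], [0.0, 0.0, 0.0, 1.0]]
top [[368.2, 0.0, 244.2], [0.0, 368.2, 189.7], [0.0, 0.0, 1.0]] [[-0.02, -0.996, 0.092, 485.229], [-1.0, 0.021, 0.002, -435.296], [-0.004, -0.092, -0.996, 953.302], [0.0, 0.0, 0.0, 1.0]]
```

View pics/scene0.png

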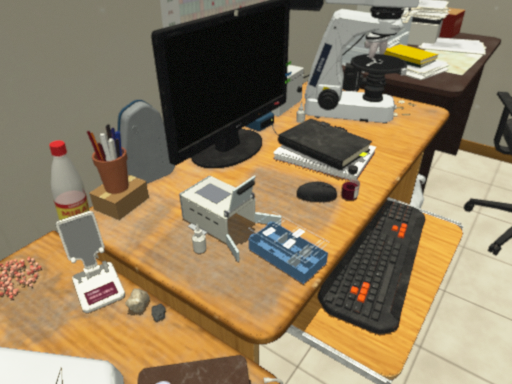

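View pics/top0.png

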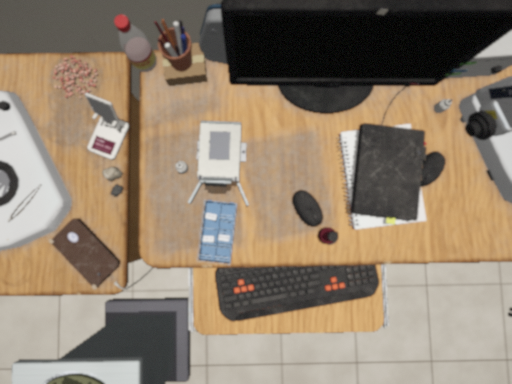

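The scene view shows the dock at about (218,208), flap up at (243,190) and box at (287,250). In the top view the hood is at (219,152), box (217,232), dropper bottle (181,167), mouse (307,208) and stain bottle (327,236).

```bash
cat > h.py <<'E'
import numpy as np,cv2
def cloud(d):
    K=d["mtx"];T=d["world_from_camera"];z=d["z_map"].astype(float)
    v,u=np.mgrid[:z.shape[0],:z.shape[1]]
    P=np.stack([(u-K[0,2])/K[0,0]*z,(v-K[1,2])/K[1,1]*z,z],-1)@T[:3,:3].T+T[:3,3]
    P[z<=0]=np.nan
    return P
def ray(d,uv,h):
    K=d["mtx"];T=d["world_from_camera"];uv=np.atleast_2d(uv).astype(float)
    r=np.c_[(uv-K[:2,2])/[K[0,0],K[1,1]],np.ones(len(uv))]@T[:3,:3].T
    return T[:3,3]+r*((h-T[2,3])/r[:,2])[:,None]
def rect(d,m,h):
    c=max(cv2.findContours(m.astype(np.uint8),0,1)[0],key=cv2.contourArea)[:,0,:]
    P=ray(d,c,h)[:,:2]
    (x,y),(a,b),t=cv2.minAreaRect(P.astype(np.float32))
    if a<b:a,b,t=b,a,t+90
    t=(t+90)%180-90
    return np.round([x,y,a,b,np.radians(t)],3)
E
python3 - <<'E'
from h import *
for n in("top","scene"):
    d=dict(np.load(f"pics/{n}0.npz"));P=cloud(d);hsv=cv2.cvtColor(d["frame"],cv2.COLOR_RGB2HSV)
    blue=cv2.inRange(hsv,(95,70,40),(125,255,255))>0
    roi=np.zeros_like(blue)
    if n=="top": roi[195:270,190:245]=1
    else: roi[215:285,240:335]=1
    Z=P[...,2]
    print(n,"desk z",np.nanmedian(Z[240:255,150:190]) if n=="top" else np.nanmedian(Z[270:280,200:230]))
    m=roi&(Z>45)&(Z<75);m=cv2.morphologyEx(m.astype(np.uint8),cv2.MORPH_OPEN,np.ones((3,3)))
    print(" box by height",rect(d,m,58),np.nanmedian(Z[m>0]))
    b=cv2.morphologyEx((blue&roi).astype(np.uint8),cv2.MORPH_CLOSE,np.ones((9,9)))
    print(" box by blue",rect(d,b,58))
    r2=np.zeros_like(blue)
    if n=="top": r2[115:195,190:250]=1
    else: r2[170:245,175:265]=1
    m=r2&(Z>62)&(Z<80);m=cv2.morphologyEx(m.astype(np.uint8),cv2.MORPH_OPEN,np.ones((3,3)))
    print(" roof",rect(d,m,72),np.nanmedian(Z[m>0]))
    m=r2&(Z>90);Q=P[m];print(" flap",len(Q),Q.mean(0).round(1),Q.max(0).round(1),Q.min(0).round(1))
    if len(Q): print("  top pts",Q[Q[:,2]>Q[:,2].max()-8].mean(0).round(1))
    if n=="top":
        rr=np.zeros_like(blue);rr[180:215,180:260]=1
        m=rr&(Z>15)&(Z<36);Q=P[m]
        print(" rails",Q[Q[:,1]<-370][:,:].mean(0).round(1) if len(Q) else 0)
        for a in((155,180,170,192),(190,228,290,325),(225,246,316,340)):
            q=P[a[0]:a[1],a[2]:a[3]].reshape(-1,3);q=q[q[:,2]>15];print(" by",q.mean(0).round(),q.min(0).round(),q.max(0).round())
    im=d["frame"][...,::-1]
    c=im[110:270,170:260] if n=="top" else im[160:290,170:340]
    cv2.imwrite(f"pics/c_{n}.png",cv2.resize(c,None,fx=3.5,fy=3.5))
E
```

```text
top desk z 0.04388513682948769
 box by height [ 505.432 -351.082   25.294   13.752    1.354] 58.691203495461195
 box by blue [ 4.69493e+02 -3.64917e+02  1.36412e+02  6.73430e+01 -1.34000e-01]
 roof [ 6.68320e+02 -3.75095e+02  1.37333e+02  9.99580e+01 -6.40000e-02] 72.17988637879529
 flap 225 [ 581.7 -369.7  128.9] [ 596.6 -335.6  144.7] [ 569.6 -404.2   90.3]
  top pts [ 580.  -368.2  140.6]
 rails [ 550.5 -415.2   27.7]
 by [ 631. -277.   41.] [ 619. -289.   19.] [ 646. -262.   72.]
 by [ 521. -592.   28.] [ 475. -628.   15.] [ 567. -557.   39.]
 by [ 452. -635.   50.] [ 430. -662.   15.] [ 478. -613.   92.]
scene desk z 1.0344069514761145
 box by height [ 452.884 -342.054   25.616   12.965    1.554] 60.02485374060802
 box by blue [ 4.49177e+02 -3.24382e+02  1.59226e+02  9.37940e+01 -1.31000e-01]
 roof [ 6.60542e+02 -3.65632e+02  1.54550e+02  1.09156e+02 -6.30000e-02] 73.08138005233377
 flap 386 [ 582.3 -359.7  121.6] [ 596.  -329.2  143.8] [ 569.1 -401.2   90.1]
  top pts [ 578.1 -363.1  139. ]
```

View pics/c_scene.png

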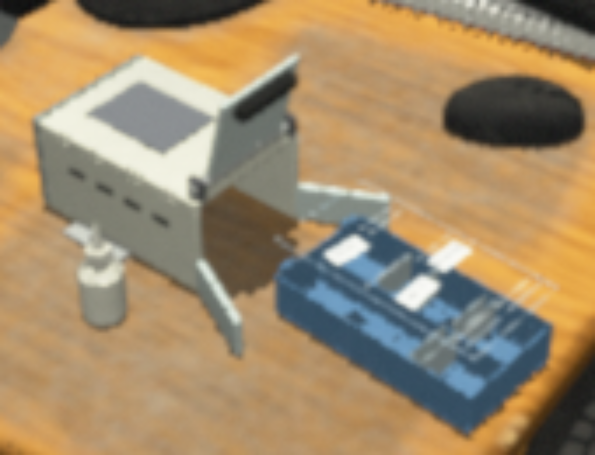

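View pics/c_top.png

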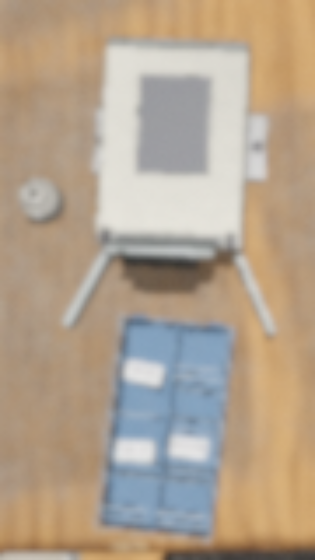

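The crops show a clear lid over a blue base, with the box yawed slightly clockwise of the dock axis. The flap is tilted forward and the rails are open on both sides. I'm moving toward the box's rear now, up high.

Emit:
{"method": "apply_moves", "body": {
  "plan": [
    {"hand": 0,"delta_pos": [-0.043,-0.043,0],"spin": 0},
    {"hand": 0,"delta_pos": [-0.043,-0.043,0],"spin": 0},
    {"hand": 0,"delta_pos": [-0.043,-0.043,0],"spin": 0},
    {"hand": 0,"delta_pos": [-0.043,-0.043,0],"spin": 0},
    {"hand": 0,"delta_pos": [-0.043,-0.043,0],"spin": 0},
    {"hand": 0,"delta_pos": [-0.043,-0.043,0],"spin": 0},
    {"hand": 0,"delta_pos": [-0.043,-0.043,0],"spin": 0},
    {"hand": 0,"delta_pos": [-0.043,-0.043,0],"spin": 0}
  ]
}}

```text
t: 1.1
eef_pos: [396.9, 56.2, 404.8]
orientation: [0.0, 0.196, 0.981, 0.0]
contact_force: [1.3, 1.0, -0.4]
gripper_width: 42.8
finger_force: 0.0
```

```bash
cat >> h.py <<'E'
DO=np.array([592.,-370.2]);DY=-0.064
def dock(p):
    c,s=np.cos(DY),np.sin(DY);p=np.asarray(p)[...,:2]-DO
    return np.round(p@np.array([[c,-s],[s,c]]),1)
def state():
    from cell import env
    s=env.sense();q=s["orientation"];w,x,y,z=q
    ty=np.array([2*(x*y-w*z),1-2*(x*x+z*z)])
    yaw=np.arctan2(-ty[0],ty[1])
    print("t",round(float(s["t"]),2),"tcp",np.round(s["eef_pos"],1),"dock",dock(s["eef_pos"]),"yaw(y-90)",yaw.round(3),"F",np.round(s["contact_force"],1),"w",round(float(s["gripper_width"]),1),"q",np.round(s["qpos"],2))
    return s
E
python3 - <<'E'
from h import *
state()
for n in("top","scene"):
    d=dict(np.load(f"pics/{n}0.npz"));P=cloud(d);hsv=cv2.cvtColor(d["frame"],cv2.COLOR_RGB2HSV)
    blue=cv2.inRange(hsv,(95,70,40),(125,255,255))>0
    roi=np.zeros_like(blue)
    if n=="top": roi[195:270,190:245]=1
    else: roi[215:285,240:335]=1
    m=blue&roi;Z=P[...,2]
    print(n,np.nanpercentile(Z[m],[5,25,50,75,95]).round(1))
    k=roi&(Z>10);Q=P[k][:,:2];r=cv2.minAreaRect(Q.astype(np.float32));print(r)
    if n=="top":
        b=cv2.morphologyEx((blue&roi).astype(np.uint8),cv2.MORPH_CLOSE,np.ones((9,9)))
        for h in(36,40):
            R=rect(d,b,h);print(h,R,"dock",dock(R[:2]))
    Q=P[k&(Z>28)];
    # edges in box frame, yaw -0.134
    for y in(-.12,-.134,-.15):
        c,s=np.cos(y),np.sin(y);L=Q[:,:2]@np.array([[c,-s],[s,c]]);print(y,np.percentile(L,[.5,99.5],axis=0).round(1).tolist())
E
```

```text
t 1.1 tcp [396.9  56.2 404.8] dock [-221.9  413.1] yaw(y-90) -0.394 F [ 1.3  1.  -0.4] w 42.8 q [ 0.05 -0.04  1.91  0.    1.28 -1.13]
top [-0.7  1.   2.1  3.5 11.2]
((474.0247802734375, -362.20770263671875), (136.23362731933594, 169.0527801513672), 88.62208557128906)
36 [ 4.69107e+02 -3.63188e+02  1.39764e+02  6.89980e+01 -1.34000e-01] dock [-123.1   -0.9]
40 [ 4.69177e+02 -3.63503e+02  1.39155e+02  6.86970e+01 -1.34000e-01] dock [-123.    -1.2]
-0.12 [[432.9, -361.6], [602.0, -229.0]]
-0.134 [[437.1, -353.1], [607.0, -221.0]]
-0.15 [[441.4, -343.4], [612.6, -211.7]]
scene [ 2.2  5.5 15.3 23.6 31.1]
((503.92236328125, -372.1993103027344), (106.31217193603516, 238.12249755859375), 72.23688507080078)
-0.12 [[431.5, -366.1], [608.1, -260.5]]
-0.134 [[436.0, -357.8], [613.0, -253.4]]
-0.15 [[440.3, -348.4], [618.5, -244.5]]
```

Emit:
{"method": "apply_moves", "body": {
  "plan": [
    {"hand": 0,"delta_pos": [-0.0173,-0.0554,0],"spin": 0},
    {"hand": 0,"delta_pos": [-0.0173,-0.0554,0],"spin": 0},
    {"hand": 0,"delta_pos": [-0.0173,-0.0554,0],"spin": 0},
    {"hand": 0,"delta_pos": [-0.0173,-0.0554,0],"spin": 0},
    {"hand": 0,"delta_pos": [-0.0173,-0.0554,0],"spin": 0},
    {"hand": 0,"delta_pos": [-0.0173,-0.0554,0],"spin": 0},
    {"hand": 0,"delta_pos": [-0.0173,-0.0554,0],"spin": 0},
    {"hand": 0,"delta_pos": [0,0,0.03],"spin": -0.13}
  ]
}}

```text
t: 2.1
eef_pos: [359.0, -349.4, 375.0]
orientation: [0.001, 0.132, 0.991, -0.001]
contact_force: [-0.4, 0.7, -1.6]
gripper_width: 42.5
finger_force: 0.0
```

Emit:
{"method": "apply_moves", "body": {
  "plan": [
    {"hand": 0,"delta_pos": [0,0,0.03],"spin": -0.13},
    {"hand": 0,"delta_pos": [0,0,0.04],"spin": 0},
    {"hand": 0,"delta_pos": [0,0,0.03],"spin": 0},
    {"hand": 0,"delta_pos": [0,0,0.03],"spin": 0},
    {"hand": 0,"delta_pos": [0,0,0.02],"spin": 0},
    {"hand": 0,"delta_pos": [0,0,0],"spin": 0},
    {"hand": 0,"delta_pos": [0,0,0],"spin": 0},
    {"hand": 0,"delta_pos": [0,0,0],"spin": 0}
  ]
}}

```text
t: 3.1
eef_pos: [359.9, -346.5, 225.6]
orientation: [0.001, 0.067, 0.998, -0.001]
contact_force: [-0.5, 0.5, -0.2]
gripper_width: 42.4
finger_force: 0.0
```

Run:
```python
from h import *
from cell import env
state()
d=env.get_image("scene");np.savez("pics/scene1.npz",**d)
cv2.imwrite("pics/s1.png",cv2.resize(d["frame"][130:330,150:400,::-1],None,fx=3,fy=3))
```

```text
t 3.1 tcp [ 359.9 -346.5  225.6] dock [-233.2    8.8] yaw(y-90) -0.134 F [-0.5  0.5 -0.2] w 42.4 q [-0.84  0.42  1.82 -0.    0.9  -2.28]
```

View pics/s1.png

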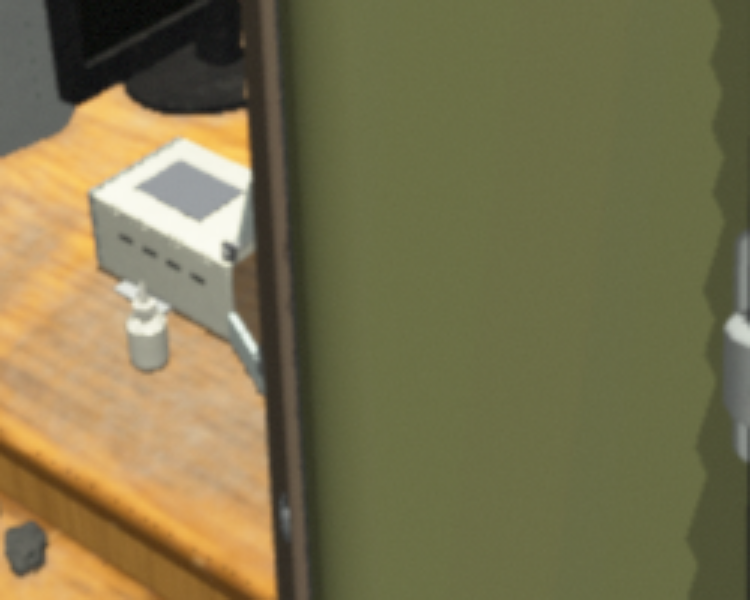

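The view is blocked by the arm: only the hood and the dropper bottle at crop (148,340) are visible. I'll use the top camera from here. Next I descend behind the box and close the gap.

Emit:
{"method": "apply_moves", "body": {
  "plan": [
    {"hand": 0,"delta_pos": [0,-0.002,0.02],"spin": 0},
    {"hand": 0,"delta_pos": [0,0,0.015],"spin": 0},
    {"hand": 0,"delta_pos": [0,0,0.01],"spin": 0},
    {"hand": 0,"delta_pos": [-0.005,0,0],"spin": 0},
    {"hand": 0,"delta_pos": [-0.005,0,0],"spin": 0},
    {"hand": 0,"delta_pos": [-0.003,0,0],"spin": 0},
    {"hand": 0,"delta_pos": [0,0,0],"spin": 0},
    {"hand": 0,"delta_pos": [0,0,0],"spin": 0}
  ]
}}

```text
t: 4.15
eef_pos: [372.3, -350.0, 179.8]
orientation: [0.0, 0.067, 0.998, -0.0]
contact_force: [0.8, -0.7, 0.6]
gripper_width: 42.7
finger_force: 0.0
```

Run:
```python
from h import *
from cell import env
state()
d=env.get_image("top");np.savez("pics/top1.npz",**d)
cv2.imwrite("pics/t1.png",cv2.resize(d["frame"][120:290,150:300,::-1],None,fx=3.5,fy=3.5))
```

```text
t 4.15 tcp [ 372.3 -350.   179.8] dock [-220.5    6.1] yaw(y-90) -0.134 F [ 0.8 -0.7  0.6] w 42.7 q [-0.83  0.52  1.8  -0.    0.81 -2.26]
```

View pics/t1.png

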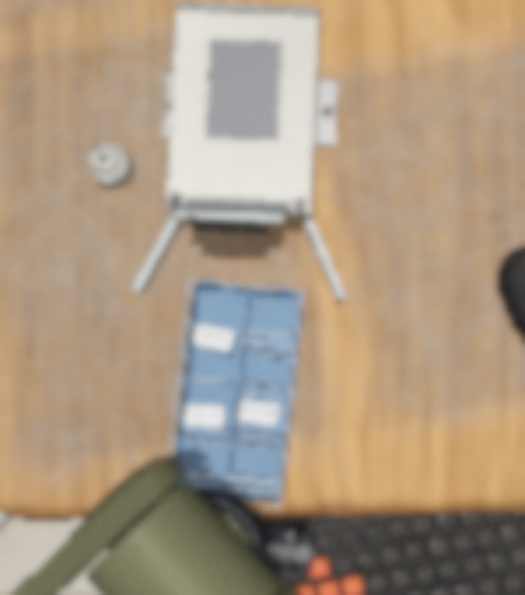

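The box lies at crop (240,390), undisturbed, with the gripper behind it. I'll start the contact push.

Emit:
{"method": "apply_moves", "body": {
  "plan": [
    {"hand": 0,"delta_pos": [-0.003,0,0],"spin": 0},
    {"hand": 0,"delta_pos": [-0.003,0,0],"spin": 0},
    {"hand": 0,"delta_pos": [-0.003,0,0],"spin": 0},
    {"hand": 0,"delta_pos": [-0.003,0,0],"spin": 0},
    {"hand": 0,"delta_pos": [-0.003,0,0],"spin": 0},
    {"hand": 0,"delta_pos": [-0.003,0,0],"spin": 0},
    {"hand": 0,"delta_pos": [-0.003,0,0],"spin": 0},
    {"hand": 0,"delta_pos": [-0.003,0,0],"spin": 0}
  ]
}}

```text
t: 5.2
eef_pos: [396.4, -353.3, 179.7]
orientation: [0.0, 0.067, 0.998, -0.0]
contact_force: [-1.7, -0.6, -1.0]
gripper_width: 42.9
finger_force: 0.0
```

```bash
cat >> h.py <<'E'
def box(tag):
    from cell import env
    d=env.get_image("top");np.savez(f"pics/{tag}.npz",**d)
    hsv=cv2.cvtColor(d["frame"],cv2.COLOR_RGB2HSV)
    m=cv2.inRange(hsv,(95,70,40),(125,255,255));r=np.zeros_like(m);r[180:268,185:250]=1
    m=cv2.morphologyEx(m*r,cv2.MORPH_CLOSE,np.ones((9,9)))
    c=max(cv2.findContours(m,0,1)[0],key=cv2.contourArea)[:,0,:]
    L=dock(ray(d,c,38))
    # side lines: left/right edges per x-bin
    out=[]
    for sgn in(1,-1):
        e=[]
        for x in np.arange(L[:,0].min()+8,L[:,0].min()+125,6):
            b=L[abs(L[:,0]-x)<3]
            if len(b): e.append((x,(b[:,1]*sgn).max()*sgn))
        e=np.array(e);k=np.ones(len(e),bool)
        for _ in range(4):
            p=np.polyfit(e[k,0],e[k,1],1);k=abs(np.polyval(p,e[:,0])-e[:,1])<3
        out.append((p,k.sum()))
    x=L[:,0].max()
    print("box front",x+3,"rear",L[:,0].min()-3)
    for p,k in out: print("  edge slope",p[0].round(3),"y at front",np.polyval(p,x).round(1),"y at x-120",np.polyval(p,x-120).round(1),k)
E
python3 - <<'E'
from h import *
state();box("top2")
E
```

```text
t 5.2 tcp [ 396.4 -353.3  179.7] dock [-196.3    4.4] yaw(y-90) -0.134 F [-1.7 -0.6 -1. ] w 42.9 q [-0.8   0.56  1.75  0.    0.84 -2.23]
box front -29.9 rear -177.8
  edge slope -0.103 y at front 10.3 y at x-120 22.7 5
  edge slope 0.049 y at front -34.4 y at x-120 -40.2 6h.py:47: RankWarning: Polyfit may be poorly conditioned
  p=np.polyfit(e[k,0],e[k,1],1);k=abs(np.polyval(p,e[:,0])-e[:,1])<3
h.py:47: RankWarning: Polyfit may be poorly conditioned
  p=np.polyfit(e[k,0],e[k,1],1);k=abs(np.polyval(p,e[:,0])-e[:,1])<3
```

Emit:
{"method": "apply_moves", "body": {
  "plan": [
    {"hand": 0,"delta_pos": [-0.003,-0.0005,0],"spin": -0.01},
    {"hand": 0,"delta_pos": [-0.003,-0.0005,0],"spin": -0.01},
    {"hand": 0,"delta_pos": [-0.003,-0.0005,0],"spin": -0.01},
    {"hand": 0,"delta_pos": [-0.003,-0.0005,0],"spin": -0.01},
    {"hand": 0,"delta_pos": [-0.003,-0.0005,0],"spin": -0.01},
    {"hand": 0,"delta_pos": [-0.003,-0.0005,0],"spin": -0.01},
    {"hand": 0,"delta_pos": [-0.003,-0.0005,0],"spin": -0.01},
    {"hand": 0,"delta_pos": [0,0,0],"spin": 0}
  ]
}}

```text
t: 6.25
eef_pos: [416.9, -358.9, 179.7]
orientation: [0.0, 0.032, 0.999, -0.0]
contact_force: [-0.5, -0.1, 0.2]
gripper_width: 42.5
finger_force: 0.0
```

Run:
```python
import re
s=open('h.py').read();i=s.index("def box");s=s[:i]+'''def box(tag):
    from cell import env
    d=env.get_image("top");np.savez(f"pics/{tag}.npz",**d)
    hsv=cv2.cvtColor(d["frame"],cv2.COLOR_RGB2HSV)
    m=cv2.inRange(hsv,(95,60,40),(125,255,255));r=np.zeros_like(m);r[180:250,190:248]=1
    m=cv2.morphologyEx(m*r,cv2.MORPH_CLOSE,np.ones((7,7)))
    rows=[]
    for v in range(180,250):
        u=np.where(m[v])[0]
        if len(u)>20: rows.append((v,u[0]-.5,u[-1]+.5))
    r=np.array(rows)
    for j in(1,2):
        L=dock(ray(d,np.c_[r[:,j],r[:,0]],38));k=np.ones(len(L),bool)
        for _ in range(4):
            p=np.polyfit(L[k,0],L[k,1],1);k=abs(np.polyval(p,L[:,0])-L[:,1])<3
        print(" edge slope",p[0].round(3),"front x",L[:,0].max()," y front",np.polyval(p,L[:,0].max()).round(1),"y rear",np.polyval(p,L[:,0].max()-145).round(1),k.sum(),len(k))
'''
open('h.py','w').write(s)
from h import *
state();box("top3")
d=np.load("pics/top3.npz");cv2.imwrite("pics/t3.png",cv2.resize(d["frame"][170:270,180:260,::-1],None,fx=6,fy=6))
```

```text
t 6.25 tcp [ 416.9 -358.9  179.7] dock [-175.5    0. ] yaw(y-90) -0.063 F [-0.5 -0.1  0.2] w 42.5 q [-0.78  0.59  1.69  0.    0.86 -2.28]
 edge slope 0.06 front x -15.9  y front 36.5 y rear 27.8 22 31
 edge slope 0.006 front x -13.1  y front -36.8 y rear -37.6 30 31
```

View pics/t3.png

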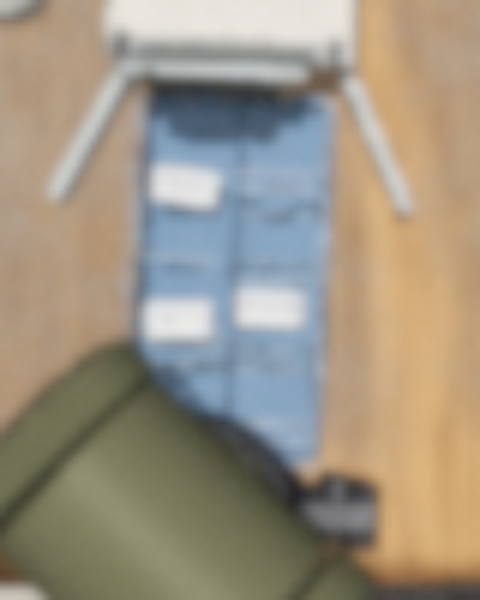

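The box is squared to the mouth. Its edges are at about y = ±37 and the front is about 13 mm short, so I'll keep pushing.

Emit:
{"method": "apply_moves", "body": {
  "plan": [
    {"hand": 0,"delta_pos": [-0.003,0,0],"spin": 0},
    {"hand": 0,"delta_pos": [-0.003,0,0],"spin": 0},
    {"hand": 0,"delta_pos": [-0.003,0,0],"spin": 0},
    {"hand": 0,"delta_pos": [-0.003,0,0],"spin": 0},
    {"hand": 0,"delta_pos": [-0.003,0,0],"spin": 0},
    {"hand": 0,"delta_pos": [-0.003,0,0],"spin": 0},
    {"hand": 0,"delta_pos": [-0.003,0,0],"spin": 0},
    {"hand": 0,"delta_pos": [-0.003,0,0],"spin": 0}
  ]
}}

```text
t: 7.3
eef_pos: [440.8, -360.5, 179.7]
orientation: [0.0, 0.032, 0.999, 0.0]
contact_force: [-1.7, 0.4, -0.5]
gripper_width: 42.9
finger_force: 0.0
```

Emit:
{"method": "apply_moves", "body": {
  "plan": [
    {"hand": 0,"delta_pos": [-0.003,0,0],"spin": 0},
    {"hand": 0,"delta_pos": [-0.003,0,0],"spin": 0},
    {"hand": 0,"delta_pos": [-0.003,0,0],"spin": 0},
    {"hand": 0,"delta_pos": [-0.003,0,0],"spin": 0},
    {"hand": 0,"delta_pos": [-0.003,0,0],"spin": 0},
    {"hand": 0,"delta_pos": [-0.003,0,0],"spin": 0},
    {"hand": 0,"delta_pos": [-0.003,0,0],"spin": 0},
    {"hand": 0,"delta_pos": [-0.003,0,0],"spin": 0}
  ]
}}

```text
t: 8.3
eef_pos: [464.8, -362.0, 179.7]
orientation: [0.0, 0.032, 0.999, -0.0]
contact_force: [-1.8, 0.2, -0.5]
gripper_width: 42.3
finger_force: 0.0
```

Run:
```python
from h import *
state();box("top4")
```

```text
t 8.3 tcp [ 464.8 -362.   179.7] dock [-127.5    0. ] yaw(y-90) -0.064 F [-1.8  0.2 -0.5] w 42.3 q [-0.72  0.66  1.57 -0.    0.91 -2.23]
 edge slope 0.274 front x -13.4  y front 36.3 y rear -3.4 9 14
 edge slope 0.001 front x -10.4  y front -37.5 y rear -37.7 14 14
```

Emit:
{"method": "apply_moves", "body": {
  "plan": [
    {"hand": 0,"delta_pos": [-0.0015,0,0],"spin": 0},
    {"hand": 0,"delta_pos": [-0.0015,0,0],"spin": 0},
    {"hand": 0,"delta_pos": [-0.0015,0,0],"spin": 0},
    {"hand": 0,"delta_pos": [-0.0015,0,0],"spin": 0},
    {"hand": 0,"delta_pos": [-0.0015,0,0],"spin": 0},
    {"hand": 0,"delta_pos": [-0.0015,0,0],"spin": 0},
    {"hand": 0,"delta_pos": [-0.0015,0,0],"spin": 0},
    {"hand": 0,"delta_pos": [-0.0015,0,0],"spin": 0}
  ]
}}

```text
t: 9.35
eef_pos: [476.6, -362.8, 179.7]
orientation: [0.0, 0.032, 0.999, -0.0]
contact_force: [-2.9, -0.5, 1.3]
gripper_width: 43.1
finger_force: 0.0
```

Emit:
{"method": "apply_moves", "body": {
  "plan": [
    {"hand": 0,"delta_pos": [-0.0006,0,0],"spin": 0},
    {"hand": 0,"delta_pos": [-0.0006,0,0],"spin": 0},
    {"hand": 0,"delta_pos": [-0.0006,0,0],"spin": 0},
    {"hand": 0,"delta_pos": [-0.0006,0,0],"spin": 0},
    {"hand": 0,"delta_pos": [-0.0006,0,0],"spin": 0},
    {"hand": 0,"delta_pos": [-0.0006,0,0],"spin": 0},
    {"hand": 0,"delta_pos": [-0.0006,0,0],"spin": 0},
    {"hand": 0,"delta_pos": [-0.0006,0,0],"spin": 0}
  ]
}}

```text
t: 10.35
eef_pos: [481.4, -363.0, 179.7]
orientation: [-0.0, 0.032, 0.999, 0.0]
contact_force: [-3.0, -0.5, 0.8]
gripper_width: 42.8
finger_force: 0.0
```

Emit:
{"method": "apply_moves", "body": {
  "plan": [
    {"hand": 0,"delta_pos": [-0.0005,0,0],"spin": 0},
    {"hand": 0,"delta_pos": [-0.0005,0,0],"spin": 0},
    {"hand": 0,"delta_pos": [-0.0005,0,0],"spin": 0},
    {"hand": 0,"delta_pos": [-0.0005,0,0],"spin": 0},
    {"hand": 0,"delta_pos": [-0.0005,0,0],"spin": 0},
    {"hand": 0,"delta_pos": [-0.0005,0,0],"spin": 0},
    {"hand": 0,"delta_pos": [-0.0005,0,0],"spin": 0},
    {"hand": 0,"delta_pos": [-0.0005,0,0],"spin": 0}
  ]
}}

```text
t: 11.35
eef_pos: [485.4, -363.3, 179.7]
orientation: [0.0, 0.032, 0.999, 0.0]
contact_force: [-2.2, 0.5, 0.6]
gripper_width: 42.4
finger_force: 0.0
```

Emit:
{"method": "apply_moves", "body": {
  "plan": [
    {"hand": 0,"delta_pos": [-0.0005,0,0],"spin": 0},
    {"hand": 0,"delta_pos": [-0.0005,0,0],"spin": 0},
    {"hand": 0,"delta_pos": [-0.0005,0,0],"spin": 0},
    {"hand": 0,"delta_pos": [-0.0005,0,0],"spin": 0},
    {"hand": 0,"delta_pos": [-0.0005,0,0],"spin": 0},
    {"hand": 0,"delta_pos": [-0.0005,0,0],"spin": 0},
    {"hand": 0,"delta_pos": [-0.0005,0,0],"spin": 0},
    {"hand": 0,"delta_pos": [-0.0005,0,0],"spin": 0}
  ]
}}

```text
t: 12.35
eef_pos: [489.3, -363.6, 179.7]
orientation: [-0.0, 0.032, 0.999, 0.0]
contact_force: [-0.9, 0.1, 0.0]
gripper_width: 43.0
finger_force: 0.0
```

Emit:
{"method": "apply_moves", "body": {
  "plan": [
    {"hand": 0,"delta_pos": [-0.0005,0,0],"spin": 0},
    {"hand": 0,"delta_pos": [-0.0005,0,0],"spin": 0},
    {"hand": 0,"delta_pos": [-0.0005,0,0],"spin": 0},
    {"hand": 0,"delta_pos": [-0.0005,0,0],"spin": 0},
    {"hand": 0,"delta_pos": [-0.0005,0,0],"spin": 0},
    {"hand": 0,"delta_pos": [-0.0005,0,0],"spin": 0},
    {"hand": 0,"delta_pos": [-0.0005,0,0],"spin": 0},
    {"hand": 0,"delta_pos": [-0.0005,0,0],"spin": 0}
  ]
}}

```text
t: 13.35
eef_pos: [493.4, -363.8, 179.7]
orientation: [0.0, 0.032, 0.999, -0.0]
contact_force: [-2.1, 0.8, 0.9]
gripper_width: 42.7
finger_force: 0.0
```

Emit:
{"method": "apply_moves", "body": {
  "plan": [
    {"hand": 0,"delta_pos": [-0.0005,0,0],"spin": 0},
    {"hand": 0,"delta_pos": [-0.0005,0,0],"spin": 0},
    {"hand": 0,"delta_pos": [-0.0005,0,0],"spin": 0},
    {"hand": 0,"delta_pos": [-0.0005,0,0],"spin": 0},
    {"hand": 0,"delta_pos": [-0.0005,0,0],"spin": 0},
    {"hand": 0,"delta_pos": [-0.0005,0,0],"spin": 0},
    {"hand": 0,"delta_pos": [-0.0005,0,0],"spin": 0},
    {"hand": 0,"delta_pos": [-0.0005,0,0],"spin": 0}
  ]
}}

```text
t: 14.35
eef_pos: [497.3, -364.1, 179.7]
orientation: [0.0, 0.032, 0.999, -0.0]
contact_force: [-2.0, -0.9, 0.9]
gripper_width: 42.5
finger_force: 0.0
```

Emit:
{"method": "apply_moves", "body": {
  "plan": [
    {"hand": 0,"delta_pos": [-0.0005,0,0],"spin": 0},
    {"hand": 0,"delta_pos": [-0.0005,0,0],"spin": 0},
    {"hand": 0,"delta_pos": [-0.0005,0,0],"spin": 0},
    {"hand": 0,"delta_pos": [-0.0005,0,0],"spin": 0},
    {"hand": 0,"delta_pos": [-0.0005,0,0],"spin": 0},
    {"hand": 0,"delta_pos": [-0.0005,0,0],"spin": 0},
    {"hand": 0,"delta_pos": [-0.0005,0,0],"spin": 0},
    {"hand": 0,"delta_pos": [-0.0005,0,0],"spin": 0}
  ]
}}

```text
t: 15.35
eef_pos: [501.3, -364.3, 179.7]
orientation: [-0.0, 0.032, 0.999, -0.0]
contact_force: [-2.1, 0.2, 0.5]
gripper_width: 42.6
finger_force: 0.0
```

Emit:
{"method": "apply_moves", "body": {
  "plan": [
    {"hand": 0,"delta_pos": [-0.0005,0,0],"spin": 0},
    {"hand": 0,"delta_pos": [-0.0005,0,0],"spin": 0},
    {"hand": 0,"delta_pos": [-0.0005,0,0],"spin": 0},
    {"hand": 0,"delta_pos": [-0.0005,0,0],"spin": 0},
    {"hand": 0,"delta_pos": [-0.0005,0,0],"spin": 0},
    {"hand": 0,"delta_pos": [-0.0005,0,0],"spin": 0},
    {"hand": 0,"delta_pos": [-0.0005,0,0],"spin": 0},
    {"hand": 0,"delta_pos": [-0.0005,0,0],"spin": 0}
  ]
}}

```text
t: 16.35
eef_pos: [505.3, -364.6, 179.7]
orientation: [-0.0, 0.032, 0.999, -0.0]
contact_force: [-2.6, 0.5, 0.9]
gripper_width: 42.6
finger_force: 0.0
```

Emit:
{"method": "apply_moves", "body": {
  "plan": [
    {"hand": 0,"delta_pos": [-0.0005,0,0],"spin": 0},
    {"hand": 0,"delta_pos": [-0.0005,0,0],"spin": 0},
    {"hand": 0,"delta_pos": [-0.0005,0,0],"spin": 0},
    {"hand": 0,"delta_pos": [-0.0005,0,0],"spin": 0},
    {"hand": 0,"delta_pos": [-0.0005,0,0],"spin": 0},
    {"hand": 0,"delta_pos": [-0.0005,0,0],"spin": 0},
    {"hand": 0,"delta_pos": [-0.0005,0,0],"spin": 0},
    {"hand": 0,"delta_pos": [-0.0005,0,0],"spin": 0}
  ]
}}

```text
t: 17.35
eef_pos: [509.3, -364.9, 179.7]
orientation: [0.0, 0.032, 0.999, -0.0]
contact_force: [-2.6, 0.4, 0.8]
gripper_width: 42.5
finger_force: 0.0
```

Emit:
{"method": "apply_moves", "body": {
  "plan": [
    {"hand": 0,"delta_pos": [-0.0005,0,0],"spin": 0},
    {"hand": 0,"delta_pos": [-0.0005,0,0],"spin": 0},
    {"hand": 0,"delta_pos": [-0.0005,0,0],"spin": 0},
    {"hand": 0,"delta_pos": [-0.0005,0,0],"spin": 0},
    {"hand": 0,"delta_pos": [-0.0005,0,0],"spin": 0},
    {"hand": 0,"delta_pos": [-0.0005,0,0],"spin": 0},
    {"hand": 0,"delta_pos": [-0.0005,0,0],"spin": 0},
    {"hand": 0,"delta_pos": [-0.0005,0,0],"spin": 0}
  ]
}}

```text
t: 18.35
eef_pos: [513.3, -365.1, 179.7]
orientation: [0.0, 0.032, 0.999, -0.0]
contact_force: [-2.2, 0.6, 0.0]
gripper_width: 42.9
finger_force: 0.0
```

Emit:
{"method": "apply_moves", "body": {
  "plan": [
    {"hand": 0,"delta_pos": [-0.0005,0,0],"spin": 0},
    {"hand": 0,"delta_pos": [-0.0005,0,0],"spin": 0},
    {"hand": 0,"delta_pos": [-0.0005,0,0],"spin": 0},
    {"hand": 0,"delta_pos": [-0.0005,0,0],"spin": 0},
    {"hand": 0,"delta_pos": [-0.0005,0,0],"spin": 0},
    {"hand": 0,"delta_pos": [-0.0005,0,0],"spin": 0},
    {"hand": 0,"delta_pos": [-0.0005,0,0],"spin": 0},
    {"hand": 0,"delta_pos": [-0.0005,0,0],"spin": 0}
  ]
}}

```text
t: 19.35
eef_pos: [517.3, -365.4, 179.6]
orientation: [-0.0, 0.032, 0.999, -0.0]
contact_force: [-2.1, 0.3, 0.4]
gripper_width: 43.1
finger_force: 0.0
```

Emit:
{"method": "apply_moves", "body": {
  "plan": [
    {"hand": 0,"delta_pos": [-0.0005,0,0],"spin": 0},
    {"hand": 0,"delta_pos": [-0.0005,0,0],"spin": 0},
    {"hand": 0,"delta_pos": [-0.0005,0,0],"spin": 0},
    {"hand": 0,"delta_pos": [-0.0005,0,0],"spin": 0},
    {"hand": 0,"delta_pos": [-0.0005,0,0],"spin": 0},
    {"hand": 0,"delta_pos": [-0.0005,0,0],"spin": 0},
    {"hand": 0,"delta_pos": [-0.0005,0,0],"spin": 0},
    {"hand": 0,"delta_pos": [-0.0005,0,0],"spin": 0}
  ]
}}

```text
t: 20.35
eef_pos: [521.3, -365.6, 179.7]
orientation: [-0.0, 0.032, 0.999, 0.0]
contact_force: [-2.4, -0.2, 1.4]
gripper_width: 42.8
finger_force: 0.0
```

Emit:
{"method": "apply_moves", "body": {
  "plan": [
    {"hand": 0,"delta_pos": [-0.0005,0,0],"spin": 0},
    {"hand": 0,"delta_pos": [-0.0005,0,0],"spin": 0},
    {"hand": 0,"delta_pos": [-0.0005,0,0],"spin": 0},
    {"hand": 0,"delta_pos": [-0.0005,0,0],"spin": 0},
    {"hand": 0,"delta_pos": [-0.0005,0,0],"spin": 0},
    {"hand": 0,"delta_pos": [-0.0005,0,0],"spin": 0},
    {"hand": 0,"delta_pos": [-0.0005,0,0],"spin": 0},
    {"hand": 0,"delta_pos": [-0.0005,0,0],"spin": 0}
  ]
}}

```text
t: 21.35
eef_pos: [523.5, -366.2, 179.2]
orientation: [-0.003, 0.032, 0.999, 0.001]
contact_force: [-31.3, 4.4, 13.2]
gripper_width: 42.8
finger_force: 0.0
```

Resistance jumped to 31 N, so I'm backing off at once and looking.

Emit:
{"method": "apply_moves", "body": {
  "plan": [
    {"hand": 0,"delta_pos": [0.004,0,0],"spin": 0},
    {"hand": 0,"delta_pos": [0.006,0,0],"spin": 0},
    {"hand": 0,"delta_pos": [0.01,0,0],"spin": 0},
    {"hand": 0,"delta_pos": [0.02,0,0],"spin": 0},
    {"hand": 0,"delta_pos": [0.03,0,0],"spin": 0},
    {"hand": 0,"delta_pos": [0.03,0,-0.03],"spin": 0},
    {"hand": 0,"delta_pos": [0.0,0,-0.06],"spin": 0},
    {"hand": 0,"delta_pos": [0,0,-0.06],"spin": 0}
  ]
}}

```text
t: 22.35
eef_pos: [424.7, -359.3, 331.5]
orientation: [0.0, 0.032, 0.999, 0.0]
contact_force: [0.3, -0.4, 1.0]
gripper_width: 42.5
finger_force: 0.0
```

Run:
```python
from h import *
from cell import env
state();box("top5")
d=np.load("pics/top5.npz");P=cloud(d)
a=cv2.resize(d["frame"][110:270,150:290,::-1],None,fx=3.5,fy=3.5)
cv2.imwrite("pics/t5.png",a)
m=np.zeros(P.shape[:2],bool);m[150:210,195:245]=1
Q=P[m&(P[...,2]>90)];Q=Q[Q[:,2]<150];print("flap",len(Q),np.median(Q,0).round(1),Q[Q[:,2]>Q[:,2].max()-8].mean(0).round(1))
```

```text
t 22.35 tcp [ 424.7 -359.3  331.5] dock [-167.7    0.2] yaw(y-90) -0.064 F [ 0.3 -0.4  1. ] w 42.5 q [-0.77  0.38  1.59  0.    1.17 -2.27]
 edge slope -0.003 front x -15.9  y front 33.7 y rear 34.2 16 16
 edge slope -0.063 front x -12.9  y front -38.2 y rear -29.0 16 16
flap 225 [ 580.6 -369.6  135. ] [ 579.3 -368.8  139.7]
```

View pics/t5.png

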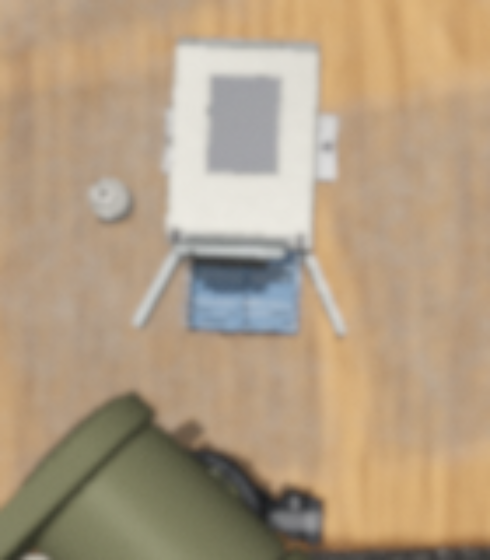

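The flap hasn't moved and its edge is still at x = 579. The box's rear edge is at crop row 331, parallel to the mouth, and both bottle and rails are undisturbed. So the jump was the stop. Next I go over the flap to its back side with the fingers shut.

Emit:
{"method": "apply_moves", "body": {
  "plan": [
    {"hand": 1,"delta_pos": [0,0,-0.03],"spin": 0},
    {"hand": 1,"delta_pos": [-0.05,0,0],"spin": 0},
    {"hand": 1,"delta_pos": [-0.05,0,0],"spin": 0},
    {"hand": 1,"delta_pos": [-0.05,0,0],"spin": 0},
    {"hand": 1,"delta_pos": [-0.05,0,0],"spin": 0},
    {"hand": 1,"delta_pos": [0,0,0],"spin": 0},
    {"hand": 1,"delta_pos": [0,0,0],"spin": 0},
    {"hand": 1,"delta_pos": [0,0,0],"spin": 0}
  ]
}}

```text
t: 23.4
eef_pos: [624.1, -372.5, 360.4]
orientation: [0.0, 0.032, 0.999, -0.0]
contact_force: [0.4, -0.0, -0.1]
gripper_width: 0.2
finger_force: 0.0
```

Run:
```python
from h import *
s=state()
d=np.load("pics/top5.npz")
for h in(0,38,58):print(h,dock(ray(d,[[150+188/3.5,110+331/3.5],[150+299/3.5,110+333/3.5]],h)).tolist())
```

```text
t 23.4 tcp [ 624.1 -372.5  360.4] dock [32.2 -0.2] yaw(y-90) -0.065 F [ 0.4 -0.  -0.1] w 0.2 q [-0.59  0.75  0.96 -0.    1.43 -2.09]
0 [[-58.3, 39.2], [-56.2, -42.9]]
38 [[-60.0, 34.8], [-58.0, -44.1]]
58 [[-60.9, 32.5], [-59.0, -44.7]]
```

The box's rear is at dock x of about -58, which puts the front about 92 mm inside, consistent with the stop. Next I descend behind the flap and fold it along its arc.

Emit:
{"method": "apply_moves", "body": {
  "plan": [
    {"hand": 1,"delta_pos": [0,0,0.034],"spin": 0},
    {"hand": 1,"delta_pos": [0,0,0.033],"spin": 0},
    {"hand": 1,"delta_pos": [0,0,0],"spin": 0},
    {"hand": 1,"delta_pos": [-0.012,0,0],"spin": 0},
    {"hand": 1,"delta_pos": [-0.008,0,0],"spin": 0},
    {"hand": 1,"delta_pos": [-0.006,0,0],"spin": 0},
    {"hand": 1,"delta_pos": [-0.006,0,0],"spin": 0},
    {"hand": 1,"delta_pos": [-0.006,0,0],"spin": 0}
  ]
}}

```text
t: 24.4
eef_pos: [663.3, -374.7, 292.8]
orientation: [0.0, 0.032, 0.999, -0.0]
contact_force: [0.4, 0.7, -0.6]
gripper_width: 0.1
finger_force: 0.0
```

```bash
cat >> h.py <<'E'
def flap(tag):
    from cell import env
    d=env.get_image("scene");np.savez(f"pics/{tag}.npz",**d);P=cloud(d)
    cv2.imwrite(f"pics/{tag}.png",cv2.resize(d["frame"][140:300,160:330,::-1],None,fx=3.5,fy=3.5))
E
python3 - <<'E'
from h import *
state();flap("f1")
E
```

```text
t 24.4 tcp [ 663.3 -374.7  292.8] dock [71.4  0.1] yaw(y-90) -0.064 F [ 0.4  0.7 -0.6] w 0.1 q [-0.56  0.89  0.87 -0.    1.38 -2.07]
```

View pics/f1.png

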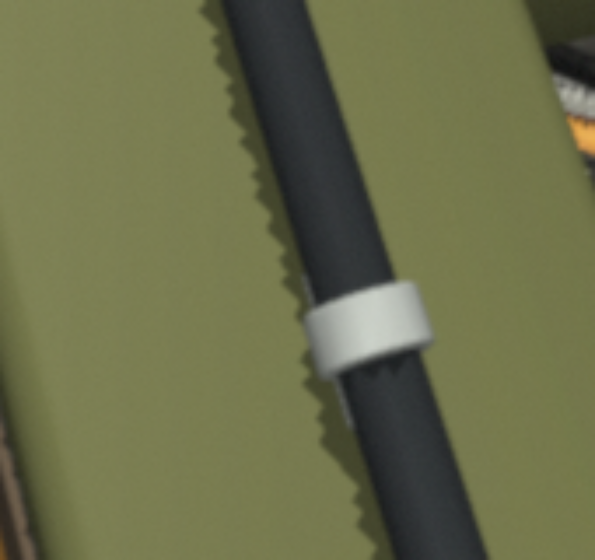

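The view is filled by the arm, so the scene camera is of no use here. I also moved away from the flap by mistake, since tool +x points toward the robot. Now folding the right way.

Emit:
{"method": "apply_moves", "body": {
  "plan": [
    {"hand": 1,"delta_pos": [0.03,0,0],"spin": 0},
    {"hand": 1,"delta_pos": [0.025,0,0],"spin": 0},
    {"hand": 1,"delta_pos": [0.012,0,0],"spin": 0},
    {"hand": 1,"delta_pos": [0.008,0,0],"spin": 0},
    {"hand": 1,"delta_pos": [0.007,0,0],"spin": 0},
    {"hand": 1,"delta_pos": [0.006,0,0.004],"spin": 0},
    {"hand": 1,"delta_pos": [0.005,0,0.005],"spin": 0},
    {"hand": 1,"delta_pos": [0.004,0,0.006],"spin": 0}
  ]
}}

```text
t: 25.45
eef_pos: [565.9, -368.5, 277.2]
orientation: [-0.0, 0.032, 0.999, 0.0]
contact_force: [-0.7, -0.6, 1.9]
gripper_width: -0.0
finger_force: 0.6
```

Run:
```python
from h import *
state()
```

```text
t 25.45 tcp [ 565.9 -368.5  277.2] dock [-26.2   0. ] yaw(y-90) -0.064 F [-0.7 -0.6  1.9] w -0.0 q [-0.63  0.69  1.24 -0.    1.2  -2.14]
```

Emit:
{"method": "apply_moves", "body": {
  "plan": [
    {"hand": 1,"delta_pos": [0.003,0,0.007],"spin": 0},
    {"hand": 1,"delta_pos": [0.003,0,0.007],"spin": 0},
    {"hand": 1,"delta_pos": [0.001,0,0.006],"spin": 0},
    {"hand": 1,"delta_pos": [0.004,0,0.002],"spin": 0},
    {"hand": 1,"delta_pos": [0.004,0,0.002],"spin": 0},
    {"hand": 1,"delta_pos": [0.004,0,0.001],"spin": 0},
    {"hand": 1,"delta_pos": [0.003,0,0.001],"spin": 0},
    {"hand": 1,"delta_pos": [0,0,0.001],"spin": 0}
  ]
}}

```text
t: 26.45
eef_pos: [544.0, -367.1, 250.7]
orientation: [-0.0, 0.032, 0.999, -0.0]
contact_force: [-1.1, -0.5, 1.2]
gripper_width: -0.1
finger_force: 0.5
```

Run:
```python
from h import *
state()
```

```text
t 26.45 tcp [ 544.  -367.1  250.7] dock [-48.1  -0. ] yaw(y-90) -0.064 F [-1.1 -0.5  1.2] w -0.1 q [-0.65  0.68  1.33 -0.    1.13 -2.16]
```

Emit:
{"method": "apply_moves", "body": {
  "plan": [
    {"hand": 1,"delta_pos": [0,0,0.0005],"spin": 0},
    {"hand": 1,"delta_pos": [0,0,0.0005],"spin": 0},
    {"hand": 1,"delta_pos": [0,0,0.0005],"spin": 0},
    {"hand": 1,"delta_pos": [0,0,0.0005],"spin": 0},
    {"hand": 1,"delta_pos": [0,0,0.0005],"spin": 0},
    {"hand": 1,"delta_pos": [0,0,0.0005],"spin": 0},
    {"hand": 1,"delta_pos": [0,0,0],"spin": 0},
    {"hand": 1,"delta_pos": [0,0,0],"spin": 0}
  ]
}}

```text
t: 27.45
eef_pos: [544.2, -367.1, 247.7]
orientation: [-0.0, 0.032, 0.999, 0.0]
contact_force: [0.1, -0.5, -0.2]
gripper_width: -0.0
finger_force: 0.2
```

Emit:
{"method": "apply_moves", "body": {
  "plan": [
    {"hand": 1,"delta_pos": [0,0,0.0005],"spin": 0},
    {"hand": 1,"delta_pos": [0,0,0.0005],"spin": 0},
    {"hand": 1,"delta_pos": [0,0,0.0005],"spin": 0},
    {"hand": 1,"delta_pos": [0,0,0.0005],"spin": 0},
    {"hand": 1,"delta_pos": [0,0,0],"spin": 0},
    {"hand": 1,"delta_pos": [0,0,0],"spin": 0},
    {"hand": 1,"delta_pos": [0,0,0],"spin": 0},
    {"hand": 1,"delta_pos": [0,0,0],"spin": 0}
  ]
}}

```text
t: 28.45
eef_pos: [544.3, -367.1, 247.0]
orientation: [0.0, 0.032, 0.999, -0.0]
contact_force: [-4.9, 2.6, 12.3]
gripper_width: 0.0
finger_force: 6.5
```

There's a firm 12 N contact at the expected height of about 74 mm, so the foot is on the lid. Lifting off and looking.

Emit:
{"method": "apply_moves", "body": {
  "plan": [
    {"hand": 1,"delta_pos": [0,0,-0.003],"spin": 0},
    {"hand": 1,"delta_pos": [0,0,-0.02],"spin": 0},
    {"hand": 1,"delta_pos": [0,0,-0.05],"spin": 0},
    {"hand": 1,"delta_pos": [0,0.02,-0.05],"spin": 0},
    {"hand": 1,"delta_pos": [0.04,0.045,0],"spin": 0},
    {"hand": 1,"delta_pos": [0.04,0.045,0],"spin": 0},
    {"hand": 1,"delta_pos": [0.04,0.045,0],"spin": 0},
    {"hand": 1,"delta_pos": [0.04,0.045,0],"spin": 0}
  ]
}}

```text
t: 29.45
eef_pos: [395.8, -155.9, 369.7]
orientation: [0.001, 0.032, 0.999, -0.0]
contact_force: [0.8, -0.3, 0.2]
gripper_width: 0.0
finger_force: 0.0
```

Emit:
{"method": "apply_moves", "body": {
  "plan": [
    {"hand": 1,"delta_pos": [0.02,0.055,0],"spin": 0},
    {"hand": 1,"delta_pos": [0.02,0.055,0],"spin": 0},
    {"hand": 1,"delta_pos": [0.02,0.055,0],"spin": 0},
    {"hand": 1,"delta_pos": [0,0.055,0],"spin": 0},
    {"hand": 1,"delta_pos": [0,0.055,0],"spin": 0},
    {"hand": 1,"delta_pos": [0,0.055,0],"spin": 0},
    {"hand": 1,"delta_pos": [0,0,0],"spin": 0},
    {"hand": 1,"delta_pos": [0,0,0],"spin": 0}
  ]
}}

```text
t: 30.45
eef_pos: [358.3, 175.6, 369.2]
orientation: [0.0, 0.032, 1.0, 0.0]
contact_force: [-0.3, -0.3, -0.5]
gripper_width: -0.1
finger_force: 0.0
```

Run:
```python
from h import *
from cell import env
state()
t=env.get_image("top");s=env.get_image("scene");np.savez("pics/te.npz",**t);np.savez("pics/se.npz",**s)
a=cv2.resize(t["frame"][110:220,165:260,::-1],(380,440),interpolation=3);b=cv2.resize(s["frame"][150:290,170:310,::-1],(420,440))
cv2.imwrite("pics/end.png",np.hstack([a,b]))
P=cloud(t);D=dock(P.reshape(-1,3)).reshape(*P.shape[:2],2);Z=P[...,2]
for x in range(-70,8,6):
    m=(abs(D[...,0]-x)<3)&(abs(D[...,1])<25)&(Z<160);print(x,np.nanmedian(Z[m]).round(1),end="; ")
o=np.load("pics/top0.npz");O=cloud(o)
for a in((155,180,170,192),(190,228,290,325),(225,246,316,340)):
    for C in(O,P):
        q=C[a[0]:a[1],a[2]:a[3]].reshape(-1,3);q=q[q[:,2]>15];print(q.mean(0).round(1),end=" ")
```

```text
t 30.45 tcp [358.3 175.6 369.2] dock [-268.1  529.8] yaw(y-90) -0.063 F [-0.3 -0.3 -0.5] w -0.1 q [ 0.36 -0.01  1.96 -0.    1.19 -1.14]
-70 0.0; -64 0.0; -58 68.9; -52 72.4; -46 73.0; -40 73.5; -34 74.7; -28 76.1; -22 76.7; -16 77.9; -10 79.0; -4 79.8; 2 82.6; [ 631.  -276.8   40.7] [ 630.9 -276.9   40.2] [ 521.4 -592.5   27.7] [ 521.2 -592.6   27.6] [ 452.4 -635.2   50.1] [ 452.6 -635.2   50. ]
```

View pics/end.png

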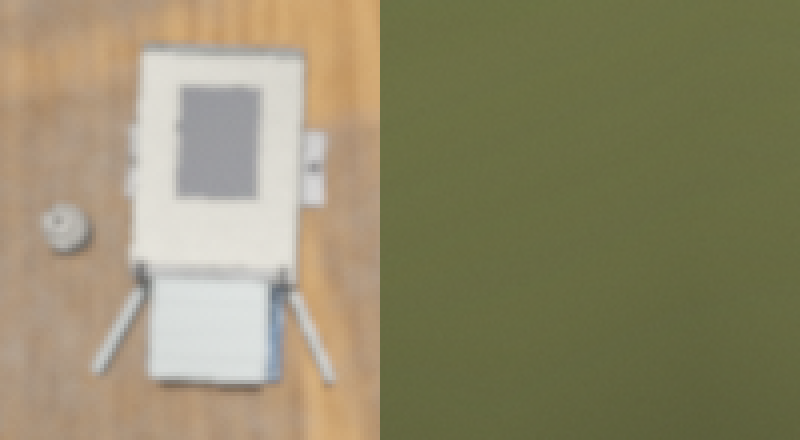

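The flap is down at about 1.72 rad (slope 0.154) and the bystanders haven't moved. One check that the box's rear edge didn't shift while I pressed the flap.

Run:
```python
from h import *
for c in range(231,236):
    o=[]
    for n in("top5","te"):
        f=np.load(f"pics/{n}.npz")["frame"].astype(float);g=f[196:212,c,0]-f[196:212,c,2];o.append(g.astype(int).tolist())
    print(c,o[0],"\n   ",o[1])
```

```text
231 [-48, -43, -43, -43, -45, -50, -46, -39, -33, 5, 47, 59, 59, 59, 58, 58] 
    [-13, -11, -12, -11, -13, -14, -13, -12, -11, 6, 42, 57, 58, 58, 57, 57]
232 [-48, -42, -43, -43, -45, -47, -40, -35, -31, 5, 49, 61, 62, 60, 61, 60] 
    [-29, -27, -27, -27, -30, -31, -27, -26, -23, 5, 46, 60, 60, 60, 59, 60]
233 [-44, -40, -39, -38, -38, -38, -30, -29, -25, 8, 51, 65, 65, 64, 64, 61] 
    [-39, -37, -36, -35, -36, -36, -30, -27, -24, 7, 51, 63, 64, 64, 63, 62]
234 [-24, -24, -23, -23, -20, -19, -15, -14, -8, 22, 55, 67, 67, 67, 66, 63] 
    [-24, -23, -22, -21, -19, -18, -15, -14, -8, 23, 54, 65, 67, 66, 65, 62]
235 [11, 13, 11, 11, 14, 19, 19, 20, 27, 44, 61, 67, 68, 67, 65, 63] 
    [11, 13, 11, 10, 15, 17, 19, 20, 27, 44, 61, 66, 67, 66, 63, 61]
```

The rear edge profile is unchanged, so the box hasn't moved. Handing in.

```bash
python3 -c "
from cell import env
print(env.finish_job())"
```

```text
the job is handed in; nothing more can be done
None
```

The job is handed in, verdict not shown: box about 92 mm inside the hood, pushed until the force jumped to 31 N, which I took to be the hidden stop (I backed off within about 2 mm); flap folded to about 1.72 rad with its foot on the lid; bottles and mouse unmoved; about 30 s used.

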